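Press a food tin's lid home and stack it

ROBOT

A 6-joint arm with a two-finger parallel gripper is mounted at the origin on the work surface. World frame = base frame: x ahead of the robot, y to its left, z up, the work surface at z = 0. Lengths are in mm, angles in rad, forces in N, time in s.
With the tool pointing down it reaches from about 400 to 925 mm from the base axis. Payload 3.4 kg.
Tool frame: the origin (TCP) lies between the finger pads; the fingertips stand 8 mm ahead of it and the grasp point (between the pads) lies 11 mm behind it; z points along the fingers, y is the direction in which the jaws open and shut (so a half turn about z gives the same grasp; the last joint's range is limited). The gripper opens to 85 mm and grips with 20 to 120 N. Pads are 22 mm wide; open, the fingers measure 114 mm over their backs; the gripper's body (76 mm by 85 mm) begins 54 mm behind the grasp point. The pads swing forward as they close: fully open they stand 13 mm farther back than shut.
Start: joints at [1.204, 0.307, 1.506, -0, 1.328, -0.073], TCP at [166.538, 550.36, 239.305] pointing down, gripper open.
Joint ranges: [-3.12, 3.12], [-1.05, 2.28], [0.14, 2.33], [-1.42, 4.57], [0.1, 2.73], [-2.68, 2.68]. Speed limits (rad/s): [2.57, 2.57, 3.14, 3.14, 3.14, 3.14].

INTERFACE

Orientations are given as a unit quaternion [x, y, z, w].
In Python, from station import state, optics, ticket gives the robot as it stands.
- The arm moves only by the shell command python3 -m jog 'ROWS'. ROWS is JSON, a list of rows, each a list of 7 numbers: the shift along the world's x, y, z in units of 30 mm (1.0 is 30 mm), then the turn, a rotation vector about the world's x, y, z in units of 5 degrees (1.0 is 5 degrees), then the closure in counts, from 0 (fully open) to 255 (shut). A call has 1 to 10 rows; each row is the pose to reach, as a shift and turn from the pose commanded when the call began; what a row does not reach only later rows make up. A row lasts 1/12 s, in which the tool goes at most 41.7 mm and 7.16 degrees, less where a joint would pass 70% of its speed; a pose out of reach is approached as far as the arm can. A call with a gripper value outside its range is refused whole. The fingers move at their own pace and stop on an object; the grip force is fixed at half the most. Time passes only in rows, so rows that repeat a pose let the fingers close. It gives the time, the measured TCP pose, the force and the opening at its end, in the units of the state.
- state(): the state, without advancing time (a new reading comes with each control period).
- optics.capture(name): name is "scene" or "top"; returns a dict with "image" (420x560x3 uint8, blue, green, red), "intrinsics" (3x3 intrinsics, pixels), "R" (3x3) and "t" (3): a world point X has camera coordinates R X + t. Camera axes: x right, y down, z forward; pixel columns grow to the right and rows downward; lengths in mm; the calibration is good to about 2 mm. A picture is of the moment at which its call begins. There is no depth.
- ticket.finish_job(): hands the job in, once; it reports no verdict.
The state is a dict: "time_s": time; "qpos": joint angles; "qvel": joint speeds; "joint_efforts": joint torques, N m; "tcp_pos": TCP position; "orientation": TCP orientation; "wrist_force": force on the tool from outside, world axes, zero at the start; "ft_torque": the same for the moment, N m; "opening": finger opening in mm.
Only numpy, scipy, OpenCV 4.12 (cv2) and the standard library are available. Lean on these libraries where they do the work, as an engineer would, in place of code of your own. Each camera call takes 0.05 s, during which the arm holds its last target. There are 200 camera calls.

TASK

Put the food tin whose lid is still standing proud into the nest of the bench lid press, pull the press's lever down to its stop so that the lid is driven fully home, and let the lever come all the way back up. Then take the tin out and lower it, held all the way, onto the closed tin, so that its base sits flat and locks over the lugs of the lid below, and let go of it. Leave the closed tin standing where it is and do not knock the mug, bowl, jar or can about.

Things in the scene. Friction and masses are not known exactly. Their poses are not given: they have to be found in the camera images.
- tin_center (a point): Centre (31 mm above the underside) of the loose food tin to be closed: white enamelled, rectangular, dark rim, 118 mm long (its x), 62 mm wide (y), 62 mm high to the rim, 0.3 to 0.6 kg; z up. Its bare metal plug lid sits inside the rim (110 x 54 mm) and stands proud at first, showing its black seal. It may go end for end. Grasp it across its 62 mm width, by the sides.
- tin_lid (a joint): How far the lid of that tin stands proud of the rim, in m: 8 to 12 mm at the start, 0 when fully home (lid top flush with the rim). It is a tight fit: about 24 N straight down moves it, and it stays where it is left.
- tin: The same tin; origin at the centre of its underside, x along its length. On the lid's long centre line, 40 mm either side of the middle, stand two round tapered lugs (20 mm across at the foot, 14 mm at the top, 8 mm high). The underside has two matching square recesses, 24 mm wide and 10 mm deep, at the same places.
- closed_tin_center (a point): Centre (31 mm above the underside) of the closed tin, loose on the worktop, 0.6 kg: the same tin and the same lid with the same lugs, already flush. x along its length, z up. A tin locked onto it stands exactly 62 mm higher.
- closed_tin: The same closed tin, origin at the centre of its underside.
- press_nest (a point): Centre of the nest of the bench lid press, grey iron, fixed (base 265 x 135 mm); on the base's top face, 14 mm above the worktop. x points to the back of the press (its column), z up. The tin goes in lengthwise along x, between two rails 6 mm high and 72 mm apart; rear stop 20 mm high with its face 63.5 mm behind this point; front open. A tin in the nest has its centre 31 mm above it.
- lever_hinge (a point): Axis of the lever (along the y of press_nest) at the top of the press's column: 105 mm behind press_nest (along x) and 89 mm above it. The column is 72 mm wide and reaches 108 mm above the base's top face. A small rubber-faced plate hung between the lever's arms, 105 mm from this axis, presses the lid down between its lugs.
- lever_grip (a point): Middle of the lever's handle: a round rubber crossbar, 29 mm thick, along the y of press_nest, 76 mm clear between the lever's two flat side arms (18 mm deep there). At rest the lever stands up: this point is 40 mm behind the hinge and 203 mm above it; at the stop it is 200 mm in front of the hinge and 54 mm above it. Pinch it fore and aft, or hook it.
- press_lever (a joint): Lever angle in rad: 0 at rest (raised), growing as it is pulled forward and down, 1.5 at the stop (about 1.49 when it stops on a tin whose lid is home). A spring always drives it back up to 0, slowly (damped): about 4 N at the grip holds it at the stop, and about 16 N at the grip drives a lid home.
- mug: White enamel mug, 76 mm across, 78 mm high, loose among the tins; origin at the centre of its underside. Not to be disturbed.
- bowl: White enamel bowl, 144 mm across, 55 mm high, loose; origin at the centre of its underside. Not to be disturbed.
- jar: Glass jar, 68 mm across, 95 mm high, loose; origin at the centre of its underside. Not to be disturbed.
- can: Food can with a paper label, 74 mm across, 110 mm high, loose; origin at the centre of its underside. Not to be disturbed.

How it is judged (in metres and radians):
On the way, in this order (a step that is already met when the one before it is completed fails the run):
1. the tin stands upright in the nest of the press, between the rails and within 12 mm of the nest centre, its lid still proud (x of tin_center in the frame of press_nest between -0.012 and 0.012 m and y of tin_center in the frame of press_nest between -0.008 and 0.008 m and z of tin_center in the frame of press_nest below 0.0335 m and angle between tin's own z axis and vertical below 0.05 rad and value of joint tin_lid above 0.004 m), for 0.2 s.
2. the lever is at its stop (1.44 rad or more) over the tin in the nest and the lid is home (less than 2 mm proud) (value of joint press_lever above 1.44 rad and value of joint tin_lid below 0.002 m and horizontal distance between tin_center and press_nest below 0.016 m and z of tin_center in the frame of press_nest below 0.0335 m), for 0.1 s.
3. the lever is back up (below 0.1 rad), the tin still in the nest (value of joint press_lever below 0.1 rad and horizontal distance between tin_center and press_nest below 0.03 m), for 0.2 s.
4. the tin is lowered in the fingers, not dropped: still held when its recesses are over the lugs (within 8 mm of sitting flat) (contact force between the fingers and tin above 0.5 N and z of tin_center in the frame of closed_tin_center below 0.07 m and horizontal distance between tin_center and closed_tin_center below 0.008 m and angle between tin's own z axis and vertical below 0.15 rad).
At the end, for the whole second after the job is handed in: The tin stands upright and at rest on the closed tin, lugs in its recesses (62 mm higher within 3 mm, 5 mm lengthwise and across, 0.12 rad, either way round), its lid under 2.5 mm proud; the closed tin stands upright on the worktop; the lever is up (below 0.1 rad) (x of tin_center in the frame of closed_tin_center between -0.005 and 0.005 m and y of tin_center in the frame of closed_tin_center between -0.005 and 0.005 m and z of tin_center in the frame of closed_tin_center between 0.059 and 0.0645 m and angle between the x axis of tin and the x axis of closed_tin, either way round below 0.12 rad and angle between each of tin, closed_tin's own z axis and vertical below 0.05 rad and height (world z) of closed_tin below 0.004 m and value of joint tin_lid below 0.0025 m and value of joint press_lever below 0.1 rad and linear speed of each of tin, closed_tin below 0.02 m/s); the robot touches nothing.
It fails at once if the closed tin is moved more than 30 mm from where it stood (distance of closed_tin from where it was at the start of the episode above 0.03 m).
It fails at once if the tin is tipped more than 0.7 rad (angle between tin's own z axis and vertical above 0.7 rad).
It fails at once if the mug, bowl, jar or can is moved more than 40 mm (distance of any of mug, bowl, jar, can from where it was at the start of the episode above 0.04 m).
It also fails if it takes over 69 s, if anything falls off the work surface, if the arm or the gripper's body presses on something with over 40 N, if the wrist force passes 120 N, or if a joint passes its speed limit or range.

## Working session

There is one attempt and no reset: what is moved stays moved. The work goes in short steps, Python scripts to look and compute and a shell command to move; the robot and the scene stay as the last step left them, time stands still between calls to the robot, and variables do not carry over. Pictures are saved under pics/ and viewed, on a budget of 10 in all, crops included, one or two more only if the job needs it, and the job is handed in when it is done.

```bash
mkdir -p pics; ls
python3 - <<'E'
from station import state, optics
import cv2, numpy as np
print(state())
a=[]
for n in ("scene","top"):
    c=optics.capture(n); cv2.imwrite(f"pics/{n}0.png",c["image"]); np.savez(f"pics/{n}0.npz",**c)
    print(n,c["intrinsics"].tolist(),c["R"].round(4).tolist(),c["t"].round(1).tolist())
E
```

```text
pics
{'time_s': 0.0, 'qpos': array([ 1.20347448e+00,  3.07552855e-01,  1.50768594e+00,  4.25095146e-06,
        1.32839599e+00, -7.35123613e-02]), 'qvel': array([ 0.00118104,  0.0012519 , -0.00025946, -0.00180759, -0.00015319,
        0.00080593]), 'joint_efforts': array([ 5.77765950e-04, -4.57545125e+01, -2.51912105e+01, -2.02490478e-04,
        1.29161400e-02,  3.51828646e-06]), 'tcp_pos': array([166.30122646, 549.70680801, 238.38782866]), 'orientation': array([ 1.46377349e-01,  9.89228300e-01, -9.95908835e-04, -2.25254725e-04]), 'wrist_force': array([0.68029259, 0.51474897, 0.31725647]), 'ft_torque': array([ 0.0045752 , -0.00982092, -0.02959029]), 'opening': 85.19655356660601}
scene [[468.60833698070957, 0.0, 280.66424315269234], [0.0, 468.60833698070957, 207.7040319508458], [0.0, 0.0, 1.0]] [[-0.784, 0.6207, 0.0005], [0.5227, 0.6607, -0.5388], [-0.3348, -0.4221, -0.8424]] [463.4, -154.1, 1500.3]
top [[417.2791642936564, 0.0, 277.7719413688508], [0.0, 417.2791642936564, 209.23971333952727], [0.0, 0.0, 1.0]] [[-0.029, -0.9995, 0.0083], [-0.982, 0.027, -0.187], [0.1866, -0.0135, -0.9823]] [-40.5, 592.6, 1248.0]
```

View pics/scene0.png

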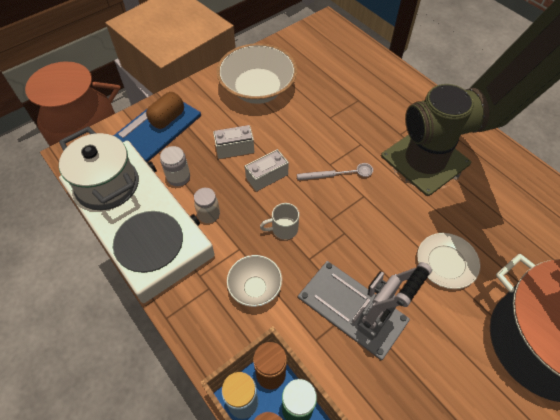

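View pics/top0.png

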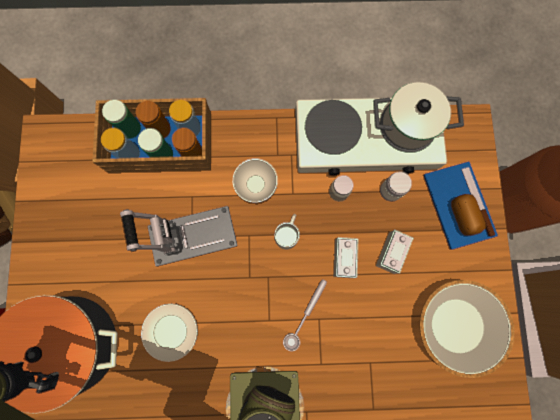

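Run:
```python
import cv2, numpy as np
t=cv2.imread("pics/top0.png"); s=cv2.imread("pics/scene0.png")
r=lambda im,x,y,w,h:cv2.resize(im[y:y+h,x:x+w],(400,300),interpolation=cv2.INTER_CUBIC)
cv2.imwrite("pics/z1.png",np.vstack([np.hstack([r(t,325,220,100,75),r(s,205,115,100,75)]),np.hstack([r(t,115,190,140,105),r(s,290,255,140,105)])]))
```

```text
(no output)
```

View pics/z1.png

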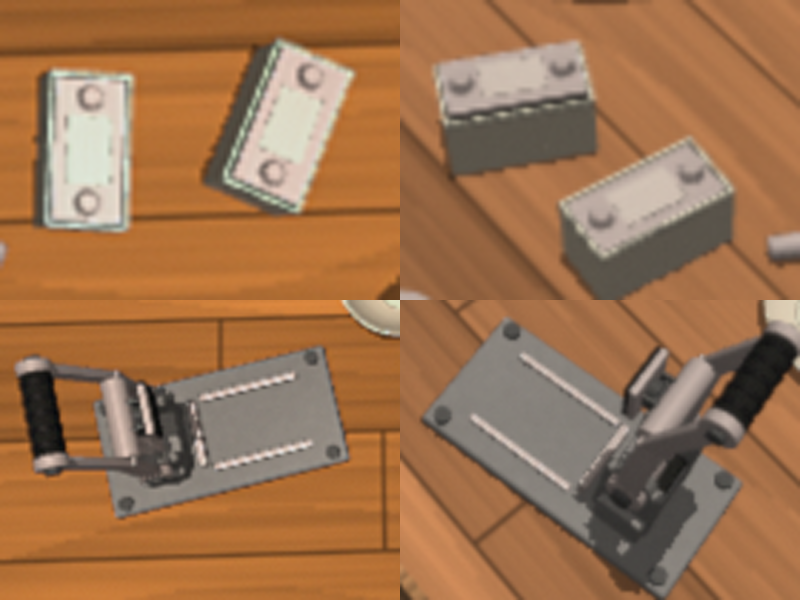

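```bash
cat > h.py <<'E'
import numpy as np, cv2
C={n:np.load(f"pics/{n}0.npz") for n in ("scene","top")}
def cast(n,p,z):
    c=C[n];R,t=c["R"],c["t"]; o=-R.T@t
    d=R.T@np.linalg.solve(c["intrinsics"],[p[0],p[1],1.]); return o+d*(z-o[2])/d[2]
def proj(n,X):
    c=C[n]; q=c["intrinsics"]@(c["R"]@np.asarray(X,float)+c["t"]); return q[:2]/q[2]
def tri(a,b):
    P=[C[n]["intrinsics"]@np.c_[C[n]["R"],C[n]["t"]] for n in ("top","scene")]
    X=cv2.triangulatePoints(*P,np.array(a,float).reshape(2,1),np.array(b,float).reshape(2,1))[:,0]; return X[:3]/X[3]
E
python3 - <<'E'
from h import *
np.set_printoptions(precision=1,suppress=True)
zt=lambda p:(325+p[0]/4-.4,220+p[1]/4-.4); zs=lambda p:(205+(p[0]-400)/4-.4,115+p[1]/4-.4)
pt=lambda p:(115+p[0]*.35-.4,190+(p[1]-300)*.35-.4); ps=lambda p:(290+(p[0]-400)*.35-.4,255+(p[1]-300)*.35-.4)
for nm,ts,ss in (("closed",[(91,97),(87,203)],[(691,175),(600,218)]),("proud",[(310,76),(274,173)],[(562,68),(460,84)])):
    for z in (66,76):
        for n,f,q in (("top",zt,ts),("scene",zs,ss)):
            a=np.array([cast(n,f(p),z) for p in q]); d=a[0]-a[1]
            print(nm,n,z,a.mean(0),np.degrees(np.arctan2(d[1],d[0])),np.hypot(*d[:2]))
    for i in (0,1):
        for j in (0,1): print(i,j,tri(zt(ts[i]),zs(ss[j])))
a=np.array([cast("top",zt(p),62) for p in [(49,70),(133,74),(128,232),(43,228)]]);print("closed rim",a.mean(0))
for n,f,q in (("top",pt,[(324,347),(349,459),(119,518),(96,402)]),("scene",ps,[(508,316),(421,421),(662,598),(742,487)])):
    a=np.array([cast(n,f(p),14) for p in q]);print("base",n,a[:,:2].tolist(),a.mean(0))
a=np.array([cast("top",pt(p),20) for p in [(200,399),(296,376),(312,443),(216,466)]]);print("rails",a,a.mean(0))
a=np.array([cast("scene",ps(p),20) for p in [(620,425),(521,356),(472,418),(571,487)]]);print("rails",a,a.mean(0))
E
```

```text
closed top 66 [ 435.8 -262.7   66. ] -5.606704507388956 80.41881866990539
closed scene 66 [ 440.1 -261.3   66. ] 172.73044835327943 79.00462521016134
closed top 76 [ 435.1 -260.9   76. ] -5.606704507388921 79.78613854126102
closed scene 76 [ 444.7 -254.9   76. ] 172.7304483532793 78.29582989210051
0 0 [ 451.5 -228.8  145. ]
0 1 [ 477.  -268.2   61.8]
1 0 [ 396.6 -260.8   58. ]
1 1 [ 425.8 -301.5  -22.9]
proud top 66 [ 450.7 -418.9   66. ] -24.741185678581623 80.36121085310405
proud scene 66 [ 450.6 -421.7   66. ] 153.4937212845751 80.89571791868748
proud top 76 [ 449.9 -415.9   76. ] -24.741185678581626 79.72898394326528
proud scene 76 [ 455.  -413.9   76. ] 153.49372128457523 80.16995653497855
0 0 [ 458.1 -387.6  126.7]
0 1 [ 487.8 -435.5   70. ]
1 0 [ 414.6 -402.2   67.2]
1 1 [ 449.5 -448.1   21.4]
closed rim [ 435.6 -262.8   62. ]
base top [[614.0717141522011, 102.56466760194724], [486.4882714360915, 75.69606292319725], [428.68369607894476, 328.7786139857729], [558.3229860457814, 357.68809818375354]] [521.9 216.2  14. ]
base scene [[488.09840415578634, 77.6270370978512], [622.0933182500057, 108.34856374605238], [562.0886764661284, 360.64318718457963], [436.11631656979074, 335.40945229760104]] [527.1 220.5  14. ]
rails [[557.5 240.4  20. ]
 [580.6 133.5  20. ]
 [504.8 115.9  20. ]
 [482.3 221.8  20. ]] [531.3 177.9  20. ]
rails [[483.3 226.2  20. ]
 [508.5 118.5  20. ]
 [585.2 136.9  20. ]
 [558.4 241.3  20. ]] [533.9 180.7  20. ]
```

```bash
python3 -m jog '[[7,-12,0,0,0,-1.8,0],[7,-12,0,0,0,-1.8,0],[7,-12,0,0,0,-1.8,0],[7,-12,0,0,0,-1.8,0],[7,-12,0,0,0,-1.8,0],[7,-12,0,0,0,-1.8,0],[7,-12,0,0,0,-1.8,0],[7,-12,0,0,0,-1.8,0],[7,-12,0,0,0,-1.8,0],[7,-12,0,0,0,-1.8,0]]' | tail -5
python3 -m jog '[[2.1,-9.7,0,0,0,0,0],[2.1,-9.7,0,0,0,0,0],[2.1,-9.7,0,0,0,0,0],[2.1,-9.7,0,0,0,0,0],[2.1,-9.7,0,0,0,0,0],[2.1,-9.7,0,0,0,0,0],[2.1,-9.7,0,0,0,0,0],[2.1,-9.7,0,0,0,0,0]]' | tail -5
python3 - <<'E'
from h import *
np.set_printoptions(precision=1,suppress=True)
pt=lambda p:(115+p[0]*.35-.4,190+(p[1]-300)*.35-.4); ps=lambda p:(290+(p[0]-400)*.35-.4,255+(p[1]-300)*.35-.4)
print("stop", [cast("top",pt(p),34) for p in [(193,404),(203,466)]],[cast("scene",ps(p),34) for p in [(628,428),(582,487)]])
print("grip",cast("top",pt((40,420)),306),cast("scene",ps((755,387)),306),tri(pt((40,420)),ps((755,387))))
E
```

```text
time_s: 0.93
tcp_pos: [376.7, 188.5, 239.2]
orientation: [0.223, 0.975, -0.0, -0.0]
wrist_force: [1.2, 0.5, 0.2]
opening: 85.1
time_s: 1.6
tcp_pos: [441.3, -106.9, 239.4]
orientation: [0.226, 0.974, -0.002, 0.001]
wrist_force: [-0.2, 0.5, 0.1]
opening: 85.6
stop [array([549.9, 245. ,  34. ]), array([481.2, 233.2,  34. ])] [array([485.2, 235.4,  34. ]), array([555.5, 249.8,  34. ])]
grip [497.4 318.1 306. ] [503.4 319.2 306. ] [499.3 319.1 299.5]
```

```bash
python3 -m jog '[[0.42,-10.5,0,0,0,0,0],[0.42,-10.5,0,0,0,0,0],[0.42,-10.5,0,0,0,0,0],[0.42,-10.5,0,0,0,0,0],[0.42,-10.5,0,0,0,0,0],[0.42,-10.5,0,0,0,0,0],[0.42,-10.5,0,0,0,0,0],[0.42,-10.5,0,0,0,0,0],[0.42,-10.5,-1,0,0,0,0],[0.42,-10.5,-2,0,0,0,0]]'
python3 -m jog '[[0,0,-1,0,0,0,0],[0,0,-2,0,0,0,0],[0,0,-2.5,0,0,0,0],[0,0,-2.5,0,0,0,0]]'
python3 - <<'E'
from station import optics
import cv2, numpy as np
a=[]
for n,(x,y) in (("scene",(190,90)),("top",(340,200))):
    c=optics.capture(n)["image"]; a.append(cv2.resize(c[y:y+105,x:x+100],(400,420),interpolation=cv2.INTER_CUBIC))
cv2.imwrite("pics/p1.png",np.hstack(a))
E
```

```text
time_s: 2.43
tcp_pos: [453.3, -418.7, 179.9]
orientation: [0.225, 0.974, -0.001, 0.002]
wrist_force: [0.3, 0.8, -0.6]
opening: 85.0
time_s: 2.77
tcp_pos: [449.6, -412.4, 99.5]
orientation: [0.224, 0.975, 0.003, -0.004]
wrist_force: [0.8, 0.0, -0.2]
opening: 85.4
```

View pics/p1.png

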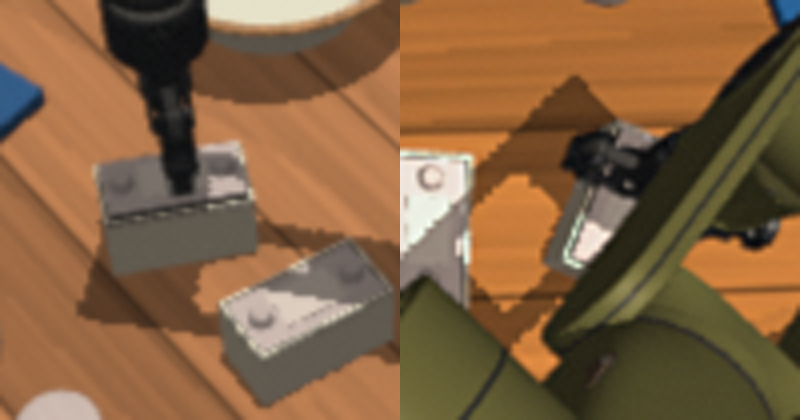

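```bash
python3 -m jog '[[0,0,-1,0,0,0,0],[0,0,-1.8,0,0,0,0],[0,0,-2.2,0,0,0,0],[0,0,-2.37,0,0,0,0],[0,0,-2.37,0,0,0,0]]'
python3 -m jog '[[0,0,0,0,0,0,255],[0,0,0,0,0,0,255],[0,0,0,0,0,0,255],[0,0,0,0,0,0,255],[0,0,0,0,0,0,255],[0,0,0,0,0,0,255],[0,0,0,0,0,0,255],[0,0,0,0,0,0,255]]'
python3 -m jog '[[0,0,0.3,0,0,0,255],[0,0,1,0,0,0,255],[0,0,2,0,0,0,255],[0,0,3,0,0,0,255],[0,0,4,0,0,0,255],[0,0,5,0,0,0,255],[0,0,5,0,0,0,255]]'
```

```text
time_s: 3.28
tcp_pos: [452.5, -415.8, 33.6]
orientation: [0.223, 0.975, -0.0, 0.0]
wrist_force: [-0.2, -0.3, 0.1]
opening: 85.8
time_s: 3.95
tcp_pos: [453.3, -416.9, 35.4]
orientation: [0.224, 0.975, -0.001, 0.002]
wrist_force: [-0.6, -0.1, 6.7]
opening: 61.1
time_s: 4.53
tcp_pos: [454.6, -418.0, 190.1]
orientation: [0.223, 0.975, -0.003, 0.005]
wrist_force: [0.9, -1.5, -3.4]
opening: 61.0
```

```bash
python3 -m jog '[[0.1,0.8,0,0,0,-0.6,255],[0.2,2,0,0,0,-1.4,255],[0.4,3.3,0,0,0,-2.4,255],[0.6,4.6,0,0,0,-3.4,255],[0.8,5.9,0,0,0,-4.4,255],[1,7.2,0,0,0,-5.4,255],[1.15,8.5,0,0,0,-6.3,255],[1.3,9.8,0,0,0,-7.3,255],[1.5,11.1,0,0,0,-8.3,255],[1.67,12.4,0,0,0,-9.3,255]]'
python3 -m jog '[[0.15,1.3,0,0,0,-0.7,255],[0.3,2.6,0,0,0,-1,255],[0.5,3.9,0,0,0,-1,255],[0.7,5.2,0,0,0,-1,255],[0.85,6.4,0,0,0,-1,255],[0.95,7.1,0,0,0,-1,255],[1,7.4,0,0,0,-1,255],[1,7.4,0,0,0,-1,255],[1,7.4,0,0,0,-1,255]]'
python3 - <<'E'
from station import optics,state
import cv2, numpy as np
print(state()["tcp_pos"],state()["orientation"])
a=[]
for n,(x,y) in (("scene",(270,190)),("top",(115,150))):
    c=optics.capture(n)["image"]; a.append(cv2.resize(c[y:y+150,x:x+133],(400,450),interpolation=cv2.INTER_CUBIC))
cv2.imwrite("pics/p2.png",np.hstack(a))
E
```

```text
time_s: 5.37
tcp_pos: [500.7, -41.4, 182.1]
orientation: [0.592, 0.806, -0.001, -0.001]
wrist_force: [0.5, -0.7, -4.4]
opening: 61.1
time_s: 6.12
tcp_pos: [531.0, 177.9, 182.1]
orientation: [0.624, 0.781, -0.001, -0.0]
wrist_force: [-1.1, -0.7, -5.3]
opening: 61.0
[531.03409941 177.94701459 182.09555575] [ 6.24256700e-01  7.81217804e-01 -1.44801825e-03 -4.66361155e-04]
```

View pics/p2.png

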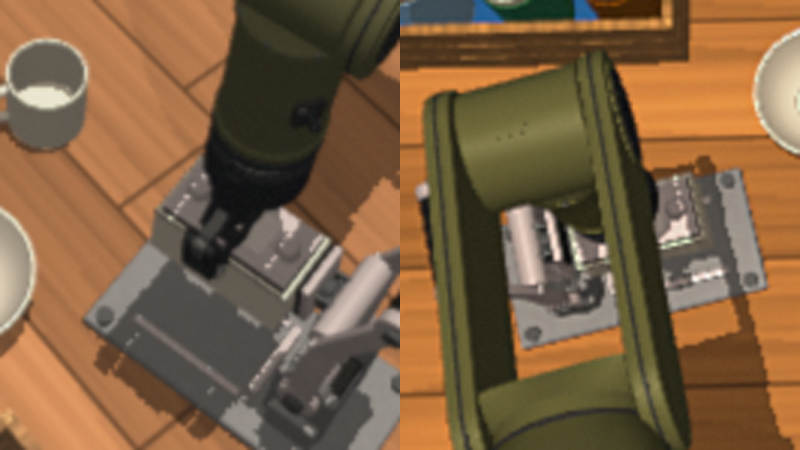

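Run:
```python
from h import *
np.set_printoptions(precision=1,suppress=True)
f=lambda p:(270+p[0]/3.008-.3,190+p[1]/3.-.3)
for z in (207,210):
    A,B,D=[cast("scene",f(p),z) for p in [(157,208),(288,297),(338,245)]]
    d=A-B; print(A,B,D,np.hypot(*d[:2]),np.hypot(*(D-B)[:2]),np.degrees(np.arctan2(d[1],d[0])))
    u=np.array([np.cos(np.radians(102.75)),np.sin(np.radians(102.75)),0]);v=np.array([-u[1],u[0],0])
    m=(A+B)/2
    for c in (m-31*v,m+31*v): print("centre",c,"rel tcp along u,v",(c-[531,178,0])@u,(c-[531,178,0])@v,"rel nest",(c-[534.1,180.7,0])@u,(c-[534.1,180.7,0])@v)
```

```text
[571.9 128.7 207. ] [544.1 243.9 207. ] [485.2 236.9 207. ] 118.48240606233534 59.31449085377045 -76.44618769321204
centre [588.2 193.1 207. ] rel tcp along u,v 2.1434052916698123 -59.139875888353195 rel nest 0.19414307486349805 -55.52043162021873
centre [527.7 179.5 207. ] rel tcp along u,v 2.1434052916698225 2.8601241116468747 rel nest 0.194143074863508 6.4795683797813375
[573.  129.7 210. ] [545.3 244.5 210. ] [486.6 237.5 210. ] 118.11733275028287 59.13172838001293 -76.446187693212
centre [589.4 193.9 210. ] rel tcp along u,v 2.6644820152242783 -60.484148501000895 rel nest 0.715219798417964 -56.86470423286643
centre [528.9 180.3 210. ] rel tcp along u,v 2.6644820152242876 1.5158514989991727 rel nest 0.7152197984179731 5.135295767133635
```

```bash
python3 -m jog '[[0.12,-0.08,-1,0,0,0,255],[0.12,-0.08,-2,0,0,0,255],[0.12,-0.08,-3,0,0,0,255],[0.12,-0.08,-3.7,0,0,0,255],[0.12,-0.08,-3.93,0,0,0,255],[0.12,-0.08,-3.93,0,0,0,255]]'
python3 - <<'E'
from station import optics,state
import cv2, numpy as np
print(state()["tcp_pos"],state()["orientation"])
a=[]
for n,(x,y) in (("scene",(290,240)),("top",(145,180))):
    c=optics.capture(n)["image"]; a.append(cv2.resize(c[y:y+120,x:x+100],(400,480),interpolation=cv2.INTER_CUBIC))
cv2.imwrite("pics/p3.png",np.hstack(a))
E
```

```text
time_s: 6.72
tcp_pos: [534.0, 174.2, 63.4]
orientation: [0.626, 0.78, -0.002, -0.001]
wrist_force: [0.4, 0.7, -4.4]
opening: 61.3
[534.04975961 174.16655503  63.38219669] [ 0.62554577  0.78018311 -0.00214965 -0.00147749]
```

View pics/p3.png

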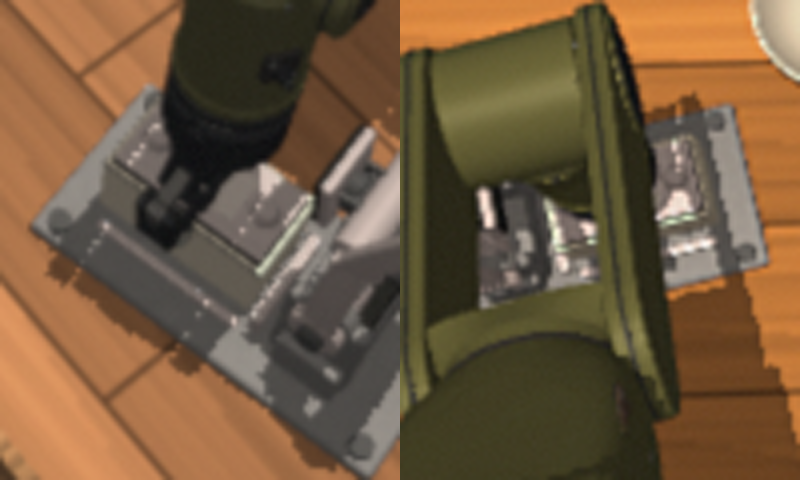

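Run:
```python
from h import *
np.set_printoptions(precision=1,suppress=True)
f=lambda p:(290+p[0]/4-.4,240+p[1]/4-.4)
u=np.array([np.cos(np.radians(102.6)),np.sin(np.radians(102.6)),0]);v=np.array([-u[1],u[0],0])
def rep(nm,ps,z,off):
    A,B=[cast("scene",f(p),z) for p in ps]; c=(A+B)/2+off*v; d=A-B
    print(nm,c,np.hypot(*d[:2]),np.degrees(np.arctan2(d[1],d[0])),"rel nest",(c-[534.1,180.7,0])@u,(c-[534.1,180.7,0])@v)
rep("rim",[(108,165),(258,277)],91,31); rep("bot",[(106,195),(250,302)],28.5,31)
rep("rail",[(103,225),(240,325)],20,38)
```

```text
rim [535.7 177.6  91. ] 114.46542595211336 -78.17587613619281 rel nest -3.3948853514828166 -0.8409830562302808
bot [529.  174.6  28.5] 114.73110869186753 -77.75215726078407 rel nest -4.817180397225803 6.289946158246939
rail [534.7 182.1  20. ] 108.15363933149054 -76.95144887511356 rel nest 1.2364135779053151 -0.847938242868787
```

```bash
python3 -m jog '[[0,0,-0.15,0,0,0,255],[0,0,-0.3,0,0,0,255],[0,0,-0.38,0,0,0,255],[0,0,-0.44,0,0,0,255],[0,0,-0.48,0,0,0,255],[0,0,-0.48,0,0,0,255]]'
```

```text
time_s: 7.32
tcp_pos: [535.6, 176.1, 50.8]
orientation: [0.625, 0.781, -0.0, -0.0]
wrist_force: [-0.6, 0.0, -4.2]
opening: 61.2
```

```bash
python3 -m jog '[[0,0,-0.04,0,0,0,255],[0,0,-0.07,0,0,0,255],[0,0,-0.07,0,0,0,255]]'
```

```text
time_s: 7.57
tcp_pos: [535.9, 176.3, 49.5]
orientation: [0.625, 0.781, 0.0, 0.0]
wrist_force: [-0.7, 1.2, 1.6]
opening: 61.2
```

```bash
python3 -m jog '[[0,0,0,0,0,0,0],[0,0,0,0,0,0,0],[0,0,0,0,0,0,0],[0,0,0,0,0,0,0],[0,0,0.3,0,0,0,0],[0,0,1.2,0,0,0,0],[0,0,2.5,0,0,0,0],[0,0,3.9,0,0,0,0],[0,0,5.2,0,0,0,0],[0,0,6.5,0,0,0,0]]'
python3 -m jog '[[0,0,1.3,0,0,1.3,0],[0,0,2.6,0,0,2.6,0],[0,0,3.9,0,0,3.9,0],[0,0,4.2,0,0,5.2,0],[0,0,4.2,0,0,6.5,0],[0,0,4.2,0,0,7.8,0],[0,0,4.2,0,0,9,0]]'
python3 -m jog '[[-0.2,0.8,0,0,0,1.3,0],[-0.4,1.6,0,0,0,2.6,0],[-0.6,2.4,0,0,0,3.9,0],[-0.8,3.2,0,0,0,5.2,0],[-1,4,0,0,0,6.5,0],[-1.15,4.6,0,0,0,7.8,0],[-1.19,4.8,0,0,0,9,0],[-1.19,4.8,0,0,0,9,0]]'
python3 - <<'E'
from station import optics,state
import cv2, numpy as np
print(state()["tcp_pos"],state()["orientation"])
a=[]
for n,(x,y) in (("scene",(290,205)),("top",(85,170))):
    c=optics.capture(n)["image"]; a.append(cv2.resize(c[y:y+150,x:x+150],(400,400),interpolation=cv2.INTER_CUBIC))
cv2.imwrite("pics/p4.png",np.hstack(a))
E
```

```text
time_s: 8.4
tcp_pos: [535.4, 175.9, 246.6]
orientation: [0.625, 0.781, 0.0, 0.0]
wrist_force: [0.2, 0.5, 0.3]
opening: 85.4
time_s: 8.98
tcp_pos: [535.6, 176.0, 371.3]
orientation: [0.276, 0.961, 0.0, 0.001]
wrist_force: [0.1, 0.9, -0.4]
opening: 85.3
time_s: 9.65
tcp_pos: [499.2, 321.7, 370.2]
orientation: [-0.113, 0.994, 0.0, 0.0]
wrist_force: [0.3, 0.5, 1.0]
opening: 85.2
[499.19953106 321.68240723 370.24379561] [-1.12856933e-01  9.93611184e-01  3.53556354e-04  4.18961579e-05]
```

View pics/p4.png

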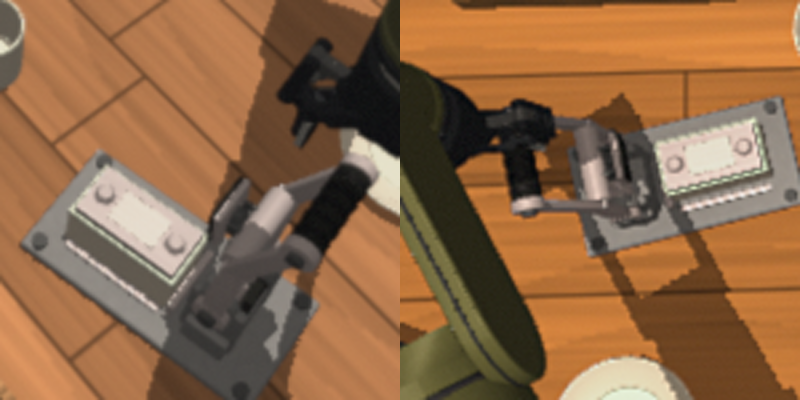

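Run:
```python
from h import *
for n,(x,y),o in (("scene",(290,205),0),("top",(85,170),400)):
    for X in ([499,321.5,370],[499,321.5,381],[500,320,306],[535.5,176,28+48],[508.9,280.9,103]):
        p=proj(n,X); print(n,X,[round(o+(p[0]-x)*8/3),round((p[1]-y)*8/3)])
```

```text
scene [499, 321.5, 370] [359, 176]
scene [499, 321.5, 381] [363, 170]
scene [500, 320, 306] [334, 212]
scene [535.5, 176, 76] [137, 220]
scene [508.9, 280.9, 103] [240, 276]
top [499, 321.5, 370] [487, 153]
top [499, 321.5, 381] [483, 151]
top [500, 320, 306] [514, 162]
top [535.5, 176, 76] [712, 155]
top [508.9, 280.9, 103] [613, 178]
```

```bash
python3 -m jog '[[0,0,-0.8,0,0,0,0],[0,0,-1.6,0,0,0,0],[0,0,-2.2,0,0,0,0],[0,0,-2.43,0,0,0,0],[0,0,-2.43,0,0,0,0]]'
python3 -m jog '[[0,0,0,0,0,0,255],[0,0,0,0,0,0,255],[0,0,0,0,0,0,255],[0,0,0,0,0,0,255],[0,0,0,0,0,0,255],[0,0,0,0,0,0,255],[0,0,0,0,0,0,255],[0,0,0,0,0,0,255],[0,0,0,0,0,0,255],[0,0,0,0,0,0,255]]'
python3 - <<'E'
from station import optics
import cv2, numpy as np
for k in (0,10,20,30,40,50,60,70,80,86):
    import math
    a=math.radians(k-11.15);b=math.radians(-11.15);f=206.9*(math.sin(a)-math.sin(b));z=206.9*(math.cos(a)-math.cos(b))
    print(k,round(f*.2198/30,2),round(-f*.9755/30,2),round(z/30,2))
E
```

```text
time_s: 10.17
tcp_pos: [499.2, 318.5, 295.1]
orientation: [-0.109, 0.994, -0.001, -0.002]
wrist_force: [-0.2, 0.0, 0.2]
opening: 85.3
time_s: 11.0
tcp_pos: [501.4, 317.0, 298.9]
orientation: [-0.11, 0.994, -0.003, 0.002]
wrist_force: [1.8, -9.5, 6.1]
opening: 26.3
0 0.0 -0.0 0.0
10 0.26 -1.17 0.13
20 0.53 -2.34 0.05
30 0.78 -3.47 -0.24
40 1.02 -4.55 -0.73
50 1.24 -5.52 -1.4
60 1.43 -6.37 -2.23
70 1.59 -7.06 -3.2
80 1.71 -7.58 -4.28
86 1.76 -7.79 -4.96
```

```bash
python3 -m jog '[[0.07,-0.3,0.04,0.1,0.02,0,255],[0.13,-0.58,0.07,0.2,0.05,0,255],[0.26,-1.17,0.13,0.4,0.1,0,255],[0.4,-1.75,0.1,0.6,0.14,0,255],[0.53,-2.34,0.05,0.9,0.2,0,255],[0.65,-2.9,-0.09,1.1,0.25,0,255],[0.78,-3.47,-0.24,1.3,0.3,0,255],[0.9,-4,-0.48,1.5,0.34,0,255],[1.02,-4.55,-0.73,1.8,0.4,0,255],[1.02,-4.55,-0.73,1.8,0.4,0,255]]'
```

```text
time_s: 11.83
tcp_pos: [531.9, 181.6, 276.2]
orientation: [-0.108, 0.991, 0.081, -0.007]
wrist_force: [-1.0, 0.9, 8.1]
opening: 25.8
```

```bash
python3 -m jog '[[0.11,-0.5,-0.31,0.2,0.05,0,255],[0.22,-0.97,-0.67,0.4,0.1,0,255],[0.32,-1.41,-1.07,0.6,0.15,0,255],[0.41,-1.82,-1.5,0.9,0.2,0,255],[0.5,-2.19,-1.97,1.1,0.25,0,255],[0.57,-2.51,-2.47,1.3,0.3,0,255],[0.57,-2.51,-2.47,1.3,0.3,0,255]]'
python3 -m jog '[[0.04,-0.14,-0.27,0.1,0.02,0,255],[0.07,-0.28,-0.54,0.2,0.04,0,255],[0.1,-0.4,-0.8,0.3,0.07,0,255],[0.12,-0.52,-1.08,0.4,0.1,0,255],[0.12,-0.52,-1.08,0.4,0.1,0,255]]'
```

```text
time_s: 12.42
tcp_pos: [548.3, 108.2, 199.7]
orientation: [-0.108, 0.984, 0.14, -0.015]
wrist_force: [0.4, 4.8, 3.5]
opening: 25.6
time_s: 12.83
tcp_pos: [551.3, 94.6, 168.6]
orientation: [-0.108, 0.981, 0.158, -0.018]
wrist_force: [-0.2, 7.6, 2.9]
opening: 25.7
```

```bash
python3 -m jog '[[0.02,-0.07,-0.25,0.1,0.02,0,255],[0.04,-0.15,-0.5,0.2,0.04,0,255],[0.05,-0.21,-0.7,0.2,0.05,0,255],[0.05,-0.21,-0.7,0.2,0.05,0,255]]'
python3 - <<'E'
from station import optics,state
import cv2, numpy as np
a=[]
for n,(x,y) in (("scene",(260,190)),("top",(115,170))):
    c=optics.capture(n)["image"]; a.append(cv2.resize(c[y:y+150,x:x+133],(400,450),interpolation=cv2.INTER_CUBIC))
cv2.imwrite("pics/p5.png",np.hstack(a))
E
```

```text
time_s: 13.17
tcp_pos: [552.6, 89.0, 149.6]
orientation: [-0.108, 0.98, 0.167, -0.019]
wrist_force: [-2.0, 8.6, 8.7]
opening: 25.7
```

View pics/p5.png

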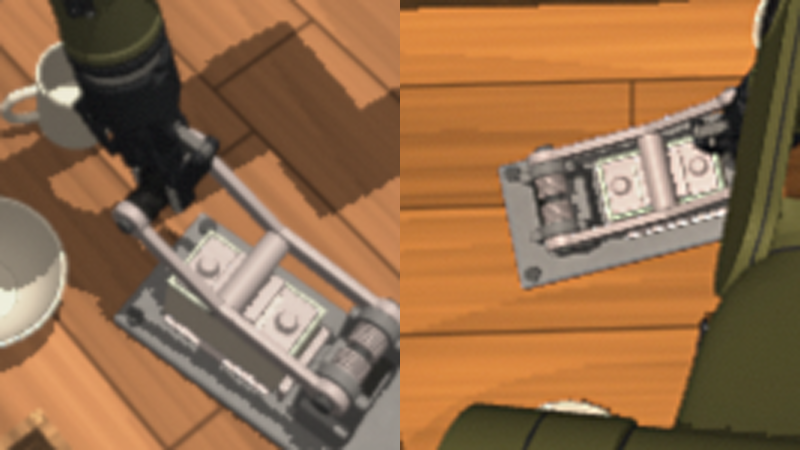

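```bash
python3 -m jog '[[0,-0.03,-0.15,0,0,0,255],[0,-0.05,-0.3,0,0,0,255],[0,-0.05,-0.3,0,0,0,255]]'; python3 -m jog '[[0,0,-0.15,0,0,0,255],[0,0,-0.3,0,0,0,255],[0,0,-0.3,0,0,0,255]]'
python3 - <<'E'
from h import *
f=lambda p:(260+p[0]/3.008-.3,190+p[1]/3-.3)
for z in (150,157,165,175): print(z,((cast("scene",f((128,213)),z)+cast("scene",f((200,148)),z))/2).round(1))
E
```

```text
time_s: 13.52
tcp_pos: [553.0, 87.8, 145.1]
orientation: [-0.109, 0.98, 0.168, -0.017]
wrist_force: [-7.6, 0.7, 34.3]
opening: 25.8
time_s: 13.77
tcp_pos: [553.4, 88.0, 142.5]
orientation: [-0.111, 0.979, 0.168, -0.015]
wrist_force: [-18.4, -3.5, 73.1]
opening: 26.7
150 [547.7  79.3 150. ]
157 [550.4  81.8 157. ]
165 [553.5  84.6 165. ]
175 [557.3  88.2 175. ]
```

```bash
python3 -m jog '[[0,0.05,0.5,0,0,0,255],[-0.05,0.26,1.28,-0.2,-0.05,0,255],[-0.11,0.52,1.85,-0.4,-0.1,0,255],[-0.17,0.78,2.36,-0.6,-0.15,0,255],[-0.25,1.12,2.86,-0.9,-0.2,0,255],[-0.33,1.47,3.33,-1.2,-0.27,0,255],[-0.43,1.9,3.77,-1.5,-0.35,0,255],[-0.52,2.32,4.16,-1.7,-0.4,0,255],[-0.63,2.8,4.52,-1.8,-0.42,0,255],[-0.74,3.29,4.83,-1.9,-0.45,0,255]]'
python3 -m jog '[[-0.12,0.54,0.27,-0.2,-0.05,0,255],[-0.24,1.08,0.49,-0.5,-0.1,0,255],[-0.37,1.65,0.65,-0.7,-0.15,0,255],[-0.49,2.21,0.78,-0.9,-0.2,0,255],[-0.63,2.8,0.84,-1.2,-0.25,0,255],[-0.76,3.38,0.86,-1.4,-0.3,0,255],[-0.9,3.96,0.82,-1.6,-0.35,0,255],[-1.02,4.55,0.73,-1.8,-0.4,0,255],[-1.02,4.55,0.73,-1.8,-0.4,0,255]]'
```

```text
time_s: 14.6
tcp_pos: [532.8, 180.7, 276.7]
orientation: [-0.11, 0.991, 0.076, -0.006]
wrist_force: [1.4, -11.5, 9.1]
opening: 26.1
time_s: 15.35
tcp_pos: [502.3, 317.3, 299.3]
orientation: [-0.111, 0.994, -0.005, 0.004]
wrist_force: [2.1, -12.0, 10.9]
opening: 26.0
```

```bash
python3 -m jog '[[0,0,0,0,0,0,0],[0,0,0,0,0,0,0],[0,0,0,0,0,0,0],[0,0,0,0,0,0,0],[0,0,0.3,0,0,0,0],[0,0,1.2,0,0,0,0],[0,0,2.2,0,0,0,0],[0,0,2.5,0,0,0,0]]'
python3 - <<'E'
from station import optics,state
import cv2, numpy as np
a=[]
for n,(x,y) in (("scene",(290,205)),("top",(85,170))):
    c=optics.capture(n)["image"]; cv2.imwrite(f"pics/{n}6.png",c); a.append(cv2.resize(c[y:y+150,x:x+150],(400,400),interpolation=cv2.INTER_CUBIC))
cv2.imwrite("pics/p6.png",np.hstack(a))
E
```

```text
time_s: 16.02
tcp_pos: [501.7, 320.9, 376.4]
orientation: [-0.11, 0.994, 0.002, 0.003]
wrist_force: [0.0, 0.2, 0.6]
opening: 85.5
```

View pics/p6.png

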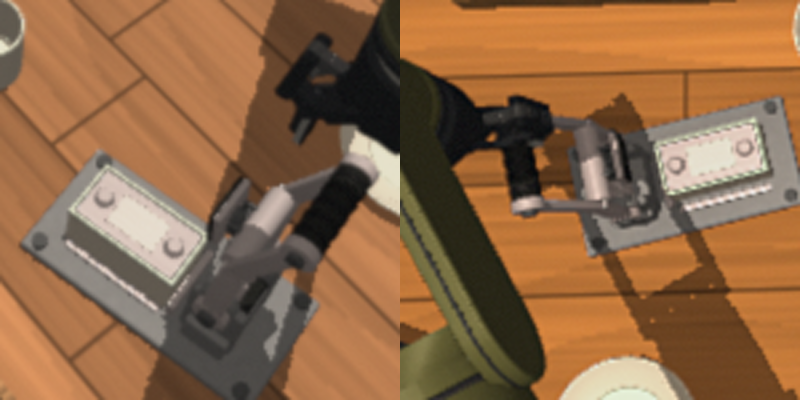

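Run:
```python
from h import *
np.set_printoptions(precision=1,suppress=True)
t=lambda p:(85+(p[0]-400)*.375-.3,170+p[1]*.375-.3); s=lambda p:(290+p[0]*.375-.3,205+p[1]*.375-.3)
for n,f,q in (("top",t,[(676,164),(743,148)]),("scene",s,[(174,245),(104,198)])):
    a=np.array([cast(n,f(p),80) for p in q]); d=a[0]-a[1]
    print(n,a.mean(0),np.degrees(np.arctan2(d[1],d[0])),np.hypot(*d[:2]))
```

```text
top [534.5 178.5  80. ] 102.0796523425796 77.75264872310694
scene [536.6 178.2  80. ] 104.52458095556156 78.56821072439878
```

```bash
python3 -m jog '[[0.2,-0.8,0,0,0,-1.2,0],[0.4,-1.6,0,0,0,-2.5,0],[0.6,-2.4,0,0,0,-3.8,0],[0.8,-3.2,0,0,0,-5.1,0],[1,-4,0,0,0,-6.4,0],[1.15,-4.6,0,0,0,-7.7,0],[1.18,-4.73,0,0,0,-9,0],[1.18,-4.73,0,0,0,-9,0]]' | tail -4
python3 -m jog '[[0,0,0,0,0,-1.3,0],[0,0,-1,0,0,-2.6,0],[0,0,-2,0,0,-3.9,0],[0,0,-3,0,0,-5.2,0],[0,0,-4,0,0,-6.5,0],[0,0,-5,0,0,-7.8,0],[0,0,-5,0,0,-9,0],[0,0,-5,0,0,-9,0],[0,0,-5,0,0,-9,0]]'
```

```text
tcp_pos: [535.1, 176.3, 369.6]
orientation: [0.281, 0.96, -0.001, -0.001]
wrist_force: [0.5, 0.2, -0.0]
opening: 85.6
time_s: 17.53
tcp_pos: [535.0, 178.7, 220.5]
orientation: [0.623, 0.783, -0.001, -0.001]
wrist_force: [-0.3, 0.1, 0.1]
opening: 85.9
```

```bash
python3 -m jog '[[0,0,-1.2,0,0,0,0],[0,0,-2.5,0,0,0,0],[0,0,-3.8,0,0,0,0],[0,0,-4.8,0,0,0,0],[0,0,-5.5,0,0,0,0],[0,0,-5.71,0,0,0,0],[0,0,-5.71,0,0,0,0]]'
python3 -m jog '[[0,0,0,0,0,0,255],[0,0,0,0,0,0,255],[0,0,0,0,0,0,255],[0,0,0,0,0,0,255],[0,0,0,0,0,0,255],[0,0,0,0,0,0,255],[0,0,0,0,0,0,255],[0,0,0,0,0,0,255]]'
python3 -m jog '[[0,0,0.2,0,0,0,255],[0,0,0.8,0,0,0,255],[0,0,1.8,0,0,0,255],[0,0,2.9,0,0,0,255],[0,0,4,0,0,0,255],[0,0,5,0,0,0,255],[0,0,5,0,0,0,255]]'
```

```text
time_s: 18.12
tcp_pos: [535.1, 178.3, 49.1]
orientation: [0.624, 0.782, -0.001, -0.001]
wrist_force: [-0.1, -0.1, 0.4]
opening: 85.4
time_s: 18.78
tcp_pos: [536.9, 178.6, 52.3]
orientation: [0.625, 0.781, 0.002, 0.001]
wrist_force: [-1.9, -0.2, 6.4]
opening: 61.1
time_s: 19.37
tcp_pos: [539.4, 179.2, 207.1]
orientation: [0.625, 0.781, 0.005, 0.004]
wrist_force: [1.7, 1.3, -3.2]
opening: 61.3
```

```bash
python3 -m jog '[[-0.15,-0.7,0,0,0,0.6,255],[-0.4,-1.8,0,0,0,1.7,255],[-0.65,-3,0,0,0,2.8,255],[-0.93,-4.2,0,0,0,3.9,255],[-1.2,-5.4,0,0,0,5,255],[-1.46,-6.6,0,0,0,6.1,255],[-1.73,-7.8,0,0,0,7.2,255],[-2,-9,0,0,0,8.3,255],[-2.26,-10.2,0,0,0,9.4,255],[-2.5,-11.3,0,0,0,10.5,255]]' | tail -4
python3 -m jog '[[-0.25,-1.1,0,0,0,1.1,255],[-0.45,-2.1,-0.3,0,0,2.2,255],[-0.63,-2.9,-0.8,0,0,3.2,255],[-0.72,-3.3,-1.4,0,0,3.7,255],[-0.75,-3.37,-1.67,0,0,3.7,255],[-0.75,-3.37,-1.67,0,0,3.7,255],[-0.75,-3.37,-1.67,0,0,3.7,255]]'
python3 - <<'E'
from station import optics,state
import cv2, numpy as np
print(state()["tcp_pos"],state()["orientation"])
a=[]
for n,(x,y) in (("scene",(205,95)),("top",(300,200))):
    c=optics.capture(n)["image"]; a.append(cv2.resize(c[y:y+120,x:x+100],(400,480),interpolation=cv2.INTER_CUBIC))
cv2.imwrite("pics/p7.png",np.hstack(a))
E
```

```text
tcp_pos: [458.6, -162.3, 198.9]
orientation: [0.213, 0.977, 0.0, -0.001]
wrist_force: [1.6, 0.2, -4.8]
opening: 61.2
time_s: 20.78
tcp_pos: [437.0, -260.7, 148.9]
orientation: [0.056, 0.998, 0.001, -0.001]
wrist_force: [0.5, 0.8, -4.8]
opening: 61.2
[ 436.95931589 -260.72771832  148.86918598] [ 0.05596718  0.99843107  0.00119223 -0.00128819]
```

View pics/p7.png

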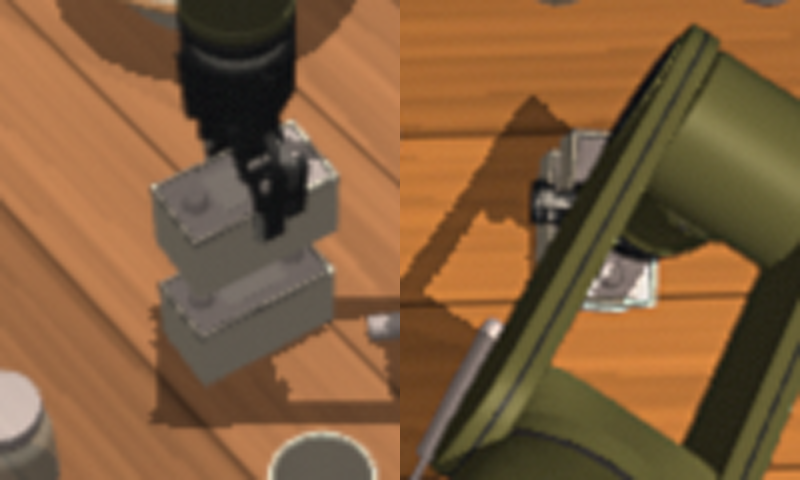

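Run:
```python
from h import *
np.set_printoptions(precision=1,suppress=True)
f=lambda p:(205+p[0]/4-.4,95+p[1]/4-.4)
for nm,z,q in (("held",172.5,[(152,185),(192,243),(338,180)]),("held",174.5,[(152,185),(192,243),(338,180)]),("closed",62,[(160,285),(205,337),(333,268)])):
    L,N,R=[cast("scene",f(p),z) for p in q]; d=R-N
    print(nm,z,(L+R)/2,"len",np.hypot(*d[:2]),np.hypot(*(L-N)[:2]),"yaw",np.degrees(np.arctan2(d[1],d[0])))
g=lambda p:(325+p[0]/4-.4,220+p[1]/4-.4)
q=[cast("top",g(p),62) for p in [(49,70),(133,74),(128,232),(43,228)]]
for i,j in ((0,3),(1,2)): d=q[i]-q[j]; print(np.degrees(np.arctan2(d[1],d[0])))
c=C["top"]
```

```text
held 172.5 [ 438.3 -260.1  172.5] len 115.78258638874756 59.987684390499844 yaw 170.97045686151716
held 174.5 [ 439.3 -258.7  174.5] len 115.55288921358088 59.86867684300019 yaw 170.97045686151716
closed 62 [ 437.9 -263.3   62. ] len 114.76162424322212 59.72475748594964 yaw 175.82443215760762
-5.3442708957429605
-5.524440233357787
```

Run:
```python
from h import *
np.set_printoptions(precision=1,suppress=True)
f=lambda p:(205+p[0]/4-.4,95+p[1]/4-.4); t=lambda p:(300+(p[0]-400)/4-.4,200+p[1]/4-.4)
a=cast("scene",f((194,201)),177.5); b=cast("scene",f((201,296)),66); print(a,b,b-a)
print("top near end corners held rim", cast("top",t((656,305)),173.5), cast("top",t((585,300)),173.5), "far", cast("top",t((572,134)),173.5))
th=np.radians(-6); 
for X0,Y0,z in ((437,-260.7,173.5),):
    for sx,sy in ((-59,31),(-59,-31),(59,31)):
        X=[X0+sx*np.cos(th)-sy*np.sin(th),Y0+sx*np.sin(th)+sy*np.cos(th),z]; p=proj("top",X); print(np.array(X),(p[0]-300+.4)*4+400,(p[1]-200+.4)*4)
```

```text
[ 478.8 -265.3  177.5] [ 477.6 -267.3   66. ] [  -1.2   -2.1 -111.5]
top near end corners held rim [ 375.3 -286.9  173.5] [ 380.1 -238.1  173.5] far [ 495.6 -235.8  173.5]
[ 381.6 -223.7  173.5] 564.0530465034875 298.52865665149545
[ 375.1 -285.4  173.5] 653.7487094128045 305.42686617402035
[ 498.9 -236.   173.5] 572.0118978093639 129.31058554170133
```

```bash
python3 -m jog '[[-0.01,-0.07,-0.4,0,0,0.1,255],[-0.01,-0.07,-0.8,0,0,0.1,255],[-0.01,-0.07,-1.1,0,0,0.1,255],[-0.01,-0.07,-1.3,0,0,0.1,255],[-0.01,-0.07,-1.38,0,0,0.1,255],[-0.01,-0.07,-1.45,0,0,0.1,255],[-0.01,-0.07,-1.45,0,0,0.1,255],[-0.01,-0.07,-1.45,0,0,0.1,255]]'
```

```text
time_s: 21.55
tcp_pos: [438.0, -264.2, 106.7]
orientation: [0.051, 0.999, -0.0, 0.0]
wrist_force: [0.1, -0.6, -4.1]
opening: 61.1
```

```bash
python3 -m jog '[[0,0,-0.05,0,0,0,255],[0,0,-0.1,0,0,0,255],[0,0,-0.1,0,0,0,255]]'; python3 -m jog '[[0,0,-0.04,0,0,0,255],[0,0,-0.08,0,0,0,255],[0,0,-0.08,0,0,0,255]]'
```

```text
time_s: 21.8
tcp_pos: [437.6, -264.1, 103.4]
orientation: [0.051, 0.999, -0.0, 0.0]
wrist_force: [-0.1, -0.5, -4.2]
opening: 61.2
time_s: 22.05
tcp_pos: [437.5, -264.0, 100.8]
orientation: [0.051, 0.999, 0.0, -0.0]
wrist_force: [-0.6, 0.1, -4.8]
opening: 61.0
```

Free entry to ~7 mm below lug tops; continue to seating contact.

```bash
python3 -m jog '[[0,0,-0.03,0,0,0,255],[0,0,-0.05,0,0,0,255],[0,0,-0.05,0,0,0,255]]'; python3 -m jog '[[0,0,-0.03,0,0,0,255],[0,0,-0.05,0,0,0,255],[0,0,-0.05,0,0,0,255]]'
```

```text
time_s: 22.3
tcp_pos: [437.7, -264.1, 100.4]
orientation: [0.051, 0.999, -0.0, 0.0]
wrist_force: [-1.0, 0.4, 4.3]
opening: 60.7
time_s: 22.55
tcp_pos: [437.7, -264.1, 100.3]
orientation: [0.051, 0.999, -0.0, 0.0]
wrist_force: [-4.6, 2.6, 17.6]
opening: 61.1
```

```bash
python3 -m jog '[[0,0,0.04,0,0,0,255],[0,0,0.04,0,0,0,0],[0,0,0.04,0,0,0,0],[0,0,0.04,0,0,0,0],[0,0,0.04,0,0,0,0],[0,0,0.3,0,0,0,0],[0,0,1,0,0,0,0],[0,0,2,0,0,0,0],[0,0,3.2,0,0,0,0],[0,0,4.5,0,0,0,0]]'
python3 -m jog '[[0,1,0.5,0,0,0,0],[0,2.3,1,0,0,0,0],[0,3.6,1,0,0,0,0],[0,5,1,0,0,0,0],[0,6.3,1,0,0,0,0],[0,6.5,1,0,0,0,0],[0,6.5,1,0,0,0,0]]'
python3 - <<'E'
from station import optics,state
import cv2, numpy as np
a=[]
for n,(x,y) in (("scene",(205,95)),("top",(300,200))):
    c=optics.capture(n)["image"]; a.append(cv2.resize(c[y:y+120,x:x+100],(400,480),interpolation=cv2.INTER_CUBIC))
cv2.imwrite("pics/p8.png",np.hstack(a))
E
```

```text
time_s: 23.38
tcp_pos: [436.8, -263.4, 233.8]
orientation: [0.051, 0.999, 0.001, -0.001]
wrist_force: [0.9, -0.1, 0.5]
opening: 85.6
time_s: 23.97
tcp_pos: [437.3, -66.8, 263.6]
orientation: [0.049, 0.999, 0.0, 0.0]
wrist_force: [1.1, 0.3, 0.2]
opening: 85.1
```

View pics/p8.png

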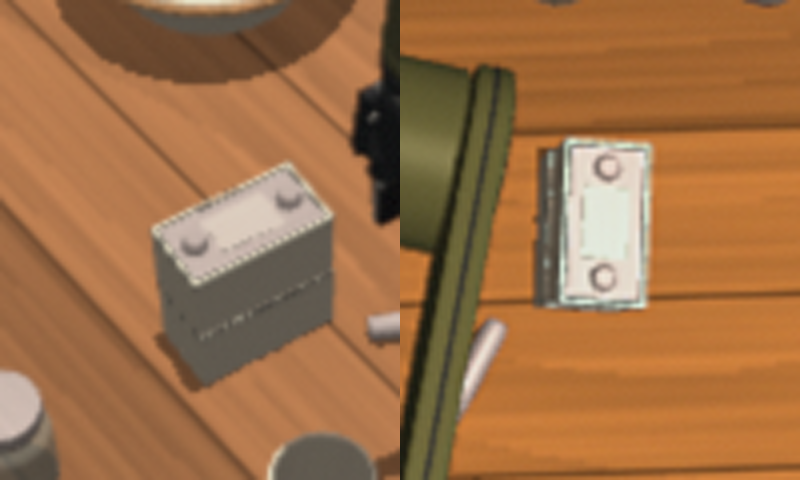

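The tins are stacked flush: top rim at (152,230)–(333,215), seam tight at (200,333)–(330,275), lid flush with the rim, and the gripper clear. Handing in.

```bash
python3 -c "
from station import ticket; print(ticket.finish_job())"
```

```text
the job is handed in; nothing more can be done
None
```

I pressed the lid home on the proud tin, stacked the tin on the closed one, and handed the job in at about 24 s of the 69 s allowed.

- **Press:** I set the tin in the nest and felt it touch down at the right height. I pulled the lever down until the force climbed from about 9 N to 73 N with almost no further movement. I then let it back up, and a picture showed the lid flush and the lever at rest.
- **Stacking:** I lowered the tin in the fingers onto the closed tin. The lugs entered without any resistance, and the tin touched down at about 62 mm. I released it there.
- **Last picture:** It shows the two tins stacked with a tight, even seam, the lid flush and the gripper clear of everything.

**Checks that disagreed:**
- The two cameras disagreed by about 4 mm on table positions.
- Their readings of the closed tin's yaw differed by up to about 3°.
- Just above the nest, one bottom-edge reading was about 7 mm off the others. I discarded it, and the seating contact showed that was right.

I averaged the other readings and relied on the seating contacts.

**Not measured:** I did not check the mug, bowl, jar or can at the end, but no stray contact forces showed. The lever was last seen up at the press and was not viewed again after that.

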